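# Free the jammed lift-out tray from the crate

### The job

The lift-out tray of bolts has jammed crookedly in the wooden crate: one end has dropped to the bottom and the other is caught in the groove of the crate's end. Turn the tray level to free its corners, without forcing it, then lift it out and set it down upright on the flat board, squarely in line with the board and without overhanging its edges. Keep hold of the tray until it stands on the board, and leave the other things on the bench alone.

Things in the scene. Friction and masses are not known exactly. Their poses are not given: they have to be found in the camera images.
- tray: Jammed light-wood lift-out tray with fixed bolts, 150 long (x) x 90 wide (y), rim 60 high, walls 8, about 0.35 kg. Origin: centre of the underside; z up through the open top. At the start it leans 0.31 rad about its y: its +x end is the high one, its lower edge caught in the crate's groove; its -x end stands on the crate's floor. Axes nearly parallel to the crate's in plan.
- tray_grip (a point): Middle of the tray's hand board, on the tray's z axis, 85 above the underside; axes as the tray. The hand board stands upright along the tray's middle, 12 thick (y), 90 long (x), from the rim (60) up to 104 above the underside: grip it here, fingers closing along the tray's y.
- crate: Fixed open wooden crate, 198 long (x) x 130 wide (y). Origin: at the underside, midway between its ends; z up. Floor 8 thick; side walls 50 high, 110 apart inside; ends 105 high, 156 apart inside (x = -78 and 78). The level tray spans 150: it lifts out with 3 to spare at each end when centred and parallel. Tilted it spans 161 and locks.
- crate_groove (a point): Middle of the lower lip of the groove in the crate's +x end (crate x 78, y 0, z 52). The groove runs across the end, 8 deep (back at x = 86), from z = 52 to z = 80. The lower edge of the tray's high end sticks about 6 into it, resting on this lip; the upper edge of the low end is within 2 of the crate's -x end.
- board: Fixed flat board lying on the bench, 230 long (own x) x 150 wide (own y) x 12 thick, plywood with darker end strips. Origin: centre of its underside; own z up; top at z = 12. The tray shall stand on it with its length along the board's length (either way round).
- plane: Bystander, loose: metal hand plane with wooden grips, 58x240x96. Origin: centre of the underside. Leave it.
- tape_measure: Bystander, loose: yellow tape measure, 37x88x64. Origin: centre of the underside. Leave it.
- pliers: Bystander, loose: red-handled pliers, 59x189x13. Origin: centre of the underside. Leave it.
- sanding_block: Bystander, loose: orange-brown cork sanding block, 63x110x35. Origin: centre of the underside. Leave it.

How it is judged:
By the outcome, as a careful person would: the job done as asked, in the order asked, and still so for the second after the job is handed in, with the robot touching nothing.
It also fails if it takes over 50 s, if anything falls off the work surface, if the arm or the gripper's body presses on something with over 40 N, if the wrist force passes 120 N, or if a joint passes its speed limit or range.

### The arm

A 6-joint arm with a two-finger parallel gripper is mounted at the origin on a cart in front of the work surface, level with it; the furniture and walls round the work are solid. World frame = base frame: x ahead of the robot, y to its left, z up, the work surface at z = 0. Lengths are in m, angles in rad, forces in N, time in s.
With the tool pointing down it reaches from about 0.35 to 0.975 m from the base axis. Payload 4.9 kg.
Tool frame: the origin (TCP) lies at the very end of the fingers, on their centre line; the grasp point (between the pads) lies 19 mm behind it; z points along the fingers, y is the line along which they close (so a half turn about z gives the same grasp; the last joint's range is limited). The gripper opens to 85 mm and grips with 20 to 120 N. Pads are 22 mm wide; open, the fingers measure 114 mm over their backs; the gripper's body (76 mm by 85 mm) begins 54 mm behind the grasp point. The pads swing forward as they close: fully open they stand 13 mm farther back than shut.
Start: joints at [-1.432, 0.053, 1.613, -0, 1.476, -0.119], TCP at [0.159, -0.604, 0.231] pointing down, gripper open.
Joint ranges: [-3.01, 3.01], [-1.01, 2.22], [0.06, 2.58], [-1.02, 4.17], [0.09, 2.62], [-3.14, 3.14]. Speed limits (rad/s): [2.57, 2.57, 3.14, 3.14, 3.14, 3.14].

### API

Orientations are given as a unit quaternion [w, x, y, z].
In Python, from plant import * gives the robot as it stands.
- The arm moves only by the tool jog_arm, never from a script. Its argument "moves" is a list that holds one entry, the list of rows, each a list of 7 numbers: the finger opening in cm, from 0 to 8.54, then the shift along the tool's x, y, z in cm, then the turn, a rotation vector about the tool's x, y, z in rad. A call has 1 to 20 rows; each row shifts and turns the commanded pose from where the row before left it, along the tool's axes as they then stand; what a row does not reach is not made up. A row lasts 1/12 s, in which the tool goes at most 41.7 mm and 7.16 degrees, less where a joint would pass 70% of its speed; a pose out of reach is approached as far as the arm can. A call is refused whole if a number of a shift passes 4.17 or a number of a turn 0.125, either way. A call with a gripper value outside its range is refused whole. The fingers move at their own pace and stop on an object; the grip force is fixed at half the most. Time passes only in rows, so rows that do not move let the fingers close. It gives the time, the measured TCP pose, the force, the opening and the grip force at its end, in the units of the state.
- state(): the state, without advancing time (a new reading comes with each control period).
- grab_frame(name): name is "scene" or "top"; returns a dict with "color" (384x512x3 uint8, blue, green, red), "depth" (384x512 float32, m along the optical axis (not along the pixel's ray), 0 where there is no reading), "fx", "fy", "cx", "cy" (pixels), "R" (3x3) and "t" (3): a world point X has camera coordinates R X + t. Camera axes: x right, y down, z forward; pixel columns grow to the right and rows downward; lengths in m; the calibration is good to about 2 mm. A picture is of the moment at which its call begins.
- job_done(): hands the job in; it is judged then, once.
Trained networks look in a picture, given as the dict that the camera call returned (one of the last four; its "shot" number tells which), for a name from the list of things; names that differ only in an ending like _2 or _b are one class to them, and where a whole thing is asked for, a point or a joint stands for the part that bears it (a point fixed in the world has none). Each returns a list of dicts, best first, with "p" (0 to 1); they miss things now and then, are a little off and sometimes report something else, mostly with a low value. They report only what shows in the picture. A call takes as long as a camera call.
- recognise(name, picture): "rect" ([centre column, centre row, width, height] in pixels, round what is visible of it).
- regions_of(name, picture): "pixels" (384x512 bool, what is visible of it) and "rect" ([centre column, centre row, width, height] in pixels, round what is visible of it).
The state is a dict: "time": time; "joint_pos": joint angles; "joint_vel": joint speeds; "joint_efforts": joint torques, N m; "tool_pos": TCP position; "tool_rot": TCP orientation; "contact_force": force on the tool from outside, world axes, zero at the start; "ft_torque": the same for the moment, N m; "gripper_width": opening from 0.0 (shut) to 1.0 (fully open); "grasp_force": force on a finger pad.
Only numpy, scipy, OpenCV 4.12 (cv2) and the standard library are available. Lean on these libraries where they do the work, as an engineer would, in place of code of your own. Each camera call takes 0.05 s, during which the arm holds its last target. There are 200 camera calls.

## Working session

There is one attempt and no reset: what is moved stays moved. The work goes in short steps, Python scripts to look and compute and a tool call to move; the robot and the scene stay as the last step left them, time stands still between calls to the robot, and variables do not carry over. Pictures are saved under pics/ and viewed, at most 10 in all, crops included, and the job is handed in when it is done.

Besides the shell and the picture viewer there is one more tool, called after "Emit:" by a JSON object that holds its "method" and its "body", one argument or row to a line. jog_arm: Moves the arm, as the interface text tells. Its arguments: {"type":"object","properties":{"moves":{"type":"array"}},"required":["moves"]}

```bash
mkdir -p pics; cat > h.py <<'E'
from plant import *
import numpy as np, cv2
def pts(p,m=None):
    d=p["depth"]; v,u=np.indices(d.shape); ok=d>0
    if m is not None: ok=ok&m
    z=d[ok]; C=np.c_[(u[ok]-p["cx"])/p["fx"]*z,(v[ok]-p["cy"])/p["fy"]*z,z]
    return (C-p["t"])@np.array(p["R"])
def proj(p,X):
    c=np.array(X)@np.array(p["R"]).T+p["t"]; return np.c_[c[:,0]/c[:,2]*p["fx"]+p["cx"],c[:,1]/c[:,2]*p["fy"]+p["cy"]]
E
python3 - <<'E'
from h import *
im=[]
for n in("scene","top"):
    p=grab_frame(n); im.append(p["color"]); print(n,-np.array(p["R"]).T@p["t"],p["fx"])
    np.savez(f"{n}0.npz",**{k:p[k] for k in("color","depth","fx","fy","cx","cy","R","t")})
    for o in("tray","crate","board","plane","tape_measure","pliers","sanding_block"):
        r=regions_of(o,p)
        for q in r[:1]:
            X=pts(p,q["pixels"]); print(o,round(q["p"],2),np.round(q["rect"]),q["pixels"].sum(),np.round(np.percentile(X,[2,50,98],axis=0),3).tolist())
            np.save(f"m_{n}_{o}.npy",q["pixels"])
    cv2.imwrite(f"pics/{n}0.png",p["color"])
s=state();print(s["time"],s["tool_pos"],s["tool_rot"],s["gripper_width"])
E
```

```text
scene [-0.13060154  0.95175941  1.21423786] 471.90049131258115
tray 0.89 [295. 167.  52.  50.] 1344 [[0.405, -0.008, 0.037], [0.479, 0.051, 0.08], [0.551, 0.096, 0.134]]
crate 0.59 [299. 169.  72.  64.] 1523 [[0.376, -0.028, 0.0], [0.442, 0.091, 0.05], [0.577, 0.121, 0.108]]
board 0.74 [226. 230.  83.  67.] 2943 [[0.41, 0.28, 0.003], [0.518, 0.357, 0.012], [0.635, 0.432, 0.017]]
plane 0.81 [178. 287.  65.  75.] 1829 [[0.454, 0.483, 0.001], [0.482, 0.612, 0.025], [0.524, 0.705, 0.093]]
tape_measure 0.58 [307. 227.  29.  30.] 373 [[0.303, 0.158, 0.004], [0.319, 0.212, 0.049], [0.345, 0.237, 0.066]]
pliers 0.79 [232. 170.  22.  27.] 317 [[0.618, 0.113, -0.003], [0.679, 0.162, 0.011], [0.742, 0.216, 0.017]]
sanding_block 0.77 [315. 136.  23.  25.] 442 [[0.504, -0.216, 0.001], [0.541, -0.146, 0.031], [0.584, -0.107, 0.039]]
top [0.34955594 0.22108161 1.02022387] 358.901452479086
tray 0.7 [319. 195.  44.  62.] 2226 [[0.407, -0.012, 0.022], [0.481, 0.042, 0.067], [0.554, 0.09, 0.136]]
crate 0.69 [320. 197.  68.  84.] 1615 [[0.381, -0.032, 0.006], [0.478, 0.068, 0.097], [0.581, 0.115, 0.108]]
tape_measure 0.96 [264. 254.  33.  17.] 412 [[0.305, 0.151, 0.001], [0.326, 0.194, 0.058], [0.35, 0.231, 0.065]]
pliers 0.84 [277. 130.  44.  47.] 530 [[0.62, 0.087, 0.001], [0.681, 0.151, 0.012], [0.764, 0.209, 0.016]]
sanding_block 0.65 [388. 176.  43.  39.] 857 [[0.507, -0.217, 0.006], [0.546, -0.159, 0.034], [0.585, -0.113, 0.038]]
0.8 [ 0.15933577 -0.60435268  0.23133886] [2.60612999e-05 9.91704941e-01 1.28535245e-01 9.70903127e-06] 0.999801011900983
```

```bash
python3 - <<'E'
import cv2,numpy as np
a=cv2.imread("pics/scene0.png");b=cv2.imread("pics/top0.png")
c1=cv2.resize(a[125:275,170:350],(400,333),interpolation=cv2.INTER_CUBIC)
c2=cv2.resize(b[140:260,270:370],(400,480),interpolation=cv2.INTER_CUBIC)
o=np.zeros((600,800,3),np.uint8);o[:333,:400]=c1;o[:480,400:]=c2
c3=cv2.resize(b,(340,255));o[340:595,:340]=c3
cv2.imwrite("pics/v1.png",o)
E
```

```text
(no output)
```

View pics/v1.png

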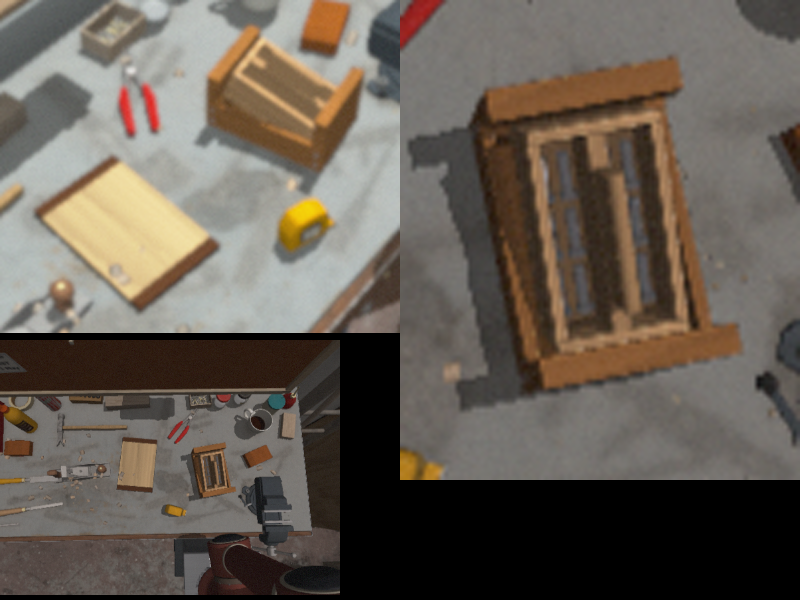

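```bash
cat > fit.py <<'E'
from h import *
from scipy.optimize import minimize
def sdbox(P,c,h):
    q=np.abs(P-c)-h
    return np.linalg.norm(np.maximum(q,0),axis=1)+np.minimum(q.max(1),0)
def boxes(o):
    if o=="crate": return [((0,0,.004),(.099,.065,.004)),((.0,.06,.025),(.099,.005,.025)),((0,-.06,.025),(.099,.005,.025)),((.0885,0,.0525),(.0105,.065,.0525)),((-.0885,0,.0525),(.0105,.065,.0525))]
    if o=="board": return [((0,0,.006),(.115,.075,.006))]
    return [((0,0,.004),(.075,.045,.004)),((0,.041,.03),(.075,.004,.03)),((0,-.041,.03),(.075,.004,.03)),((.071,0,.03),(.004,.045,.03)),((-.071,0,.03),(.004,.045,.03)),((0,0,.082),(.045,.006,.022))]
def sd(P,o): return np.min([np.abs(sdbox(P,np.array(c),np.array(h))) for c,h in boxes(o)],axis=0)
def tf(x,P):  # x: px,py,pz,yaw,pitch
    c,s=np.cos(x[3]),np.sin(x[3]);R=np.array([[c,-s,0],[s,c,0],[0,0,1]])
    a=x[4];R=R@np.array([[np.cos(a),0,np.sin(a)],[0,1,0],[-np.sin(a),0,np.cos(a)]])
    return (P-x[:3])@R
def fit(o,P,x0,free):
    free=list(free);x0=np.array(x0,float)
    def f(y):
        x=x0.copy();x[free]=y;d=sd(tf(x,P),o);return np.mean(np.minimum(d/.003,3)**2) if 0 else np.mean(d**2/(d**2+.004**2))
    b=min((minimize(f,x0[free]+dx,method="Nelder-Mead",options=dict(xatol=1e-5,fatol=1e-7,maxiter=3000,initial_simplex=None)) for dx in [np.zeros(len(free)),*np.random.default_rng(0).normal(0,.008,(6,len(free)))]),key=lambda r:r.fun)
    x0[free]=b.x;return x0,b.fun
E
python3 - <<'E'
from fit import *
L={n:dict(np.load(f"{n}0.npz")) for n in("scene","top")}
def cl(o,ns):
    return [pts(L[n],np.load(f"m_{n}_{o}.npy")) for n in ns]
def show(o,ns,x0,free,zmin=-1):
    A=[a[a[:,2]>zmin] for a in cl(o,ns)]
    for nm,P in [*zip(ns,A),("both",np.vstack(A))]:
        x,f=fit(o,P,x0,free);print(o,nm,len(P),np.round(x,4),round(f,3))
    return x
c=show("crate",("scene","top"),[.479,.042,0,.19,0],(0,1,3),.004)
for yaw0 in (c[3],c[3]+np.pi):
  for pit in (-.31,.31):
    show("tray",("scene","top"),[*c[:2],.03,c[3],pit],(0,1,2,3,4))
p=L["top"]
# board in top view: depth slab
P=pts(p);m=(P[:,0]>.36)&(P[:,0]<.68)&(P[:,1]>.25)&(P[:,1]<.47)&(P[:,2]>.007)&(P[:,2]<.02)
S=cl("board",("scene",))[0]
for nm,Q in(("top",P[m]),("scene",S)):
    Q=Q[(Q[:,2]>.006)]
    print(nm,cv2.minAreaRect((Q[:,:2]*1000).astype(np.float32)),np.median(Q[:,2]))
    H=cv2.convexHull((Q[:,:2]*1000).astype(np.float32))
# colour based board in top view
from numpy.linalg import norm
for n in L:
    q=L[n];z=np.round(proj(q,np.array([[.52,.357,.012]])));print(n,z,q["color"][int(z[0,1]),int(z[0,0])])
E
```

```text
crate scene 1450 [0.482  0.0415 0.     0.1624 0.    ] 0.151
crate top 1599 [0.4819 0.038  0.     0.1615 0.    ] 0.098
crate both 3049 [0.4821 0.0402 0.     0.1637 0.    ] 0.146
tray scene 1339 [ 0.493   0.0434  0.0307  0.164  -0.3244] 0.352
tray top 2220 [ 0.4915  0.0394  0.0384  0.1613 -0.3093] 0.229
tray both 3559 [ 0.4938  0.0412  0.0312  0.1621 -0.3143] 0.315
tray scene 1339 [ 0.493   0.0434  0.0307  0.164  -0.3244] 0.352
tray top 2220 [ 0.4915  0.0394  0.0384  0.1613 -0.3093] 0.229
tray both 3559 [ 0.4913  0.0407  0.0382  0.1606 -0.3088] 0.319
tray scene 1339 [ 0.493   0.0434  0.0307  0.164  -0.3244] 0.352
tray top 2220 [ 0.4915  0.0394  0.0384  0.1613 -0.3093] 0.229
tray both 3559 [ 0.4938  0.0412  0.0312  0.1621 -0.3143] 0.315
tray scene 1339 [ 0.493   0.0434  0.0307  0.164  -0.3244] 0.352
tray top 2220 [ 0.4915  0.0394  0.0384  0.1613 -0.3093] 0.229
tray both 3559 [ 0.4913  0.0407  0.0382  0.1606 -0.3088] 0.319
top ((499.35272216796875, 372.2041320800781), (190.17300415039062, 285.2329406738281), 84.03915405273438) 0.012112179958190954
scene ((522.768310546875, 353.3125305175781), (154.46397399902344, 234.88706970214844), 83.9563217163086) 0.012044804237531972
scene [[226. 228.]] [152 207 230]
top [[204. 188.]] [ 98 129 158]
```

```bash
cat > k.py <<'E'
from fit import *
from scipy.spatial.transform import Rotation as Ro
def cur():
    s=state();q=s["tool_rot"];return np.array(s["tool_pos"]),Ro.from_quat([q[1],q[2],q[3],q[0]])
def toolR(yaw,a):
    z=Ro.from_euler("z",yaw).as_matrix();x=np.array([np.cos(a),0,np.sin(a)]);t=np.array([np.sin(a),0,-np.cos(a)])
    return Ro.from_matrix(z@np.c_[x,np.cross(t,x),t])
def rows(way,n,start=None,grip=8.54):
    p,R=start or cur();o=[]
    for (P,Q),k in zip(way,n):
        rv=(R.inv()*Q).as_rotvec()
        for i in range(1,k+1):
            p1=p+(P-p)*i/k;R1=R*Ro.from_rotvec(rv*i/k)
            p0=p+(P-p)*(i-1)/k;R0=R*Ro.from_rotvec(rv*(i-1)/k)
            o.append([grip,*np.round(R0.inv().apply(p1-p0)*100,2),*np.round((R0.inv()*R1).as_rotvec(),3)])
        p,R=P,Q
    for r in o: print([float(v) for v in r])
C=np.array([.482,.0400]);YAW=.1625
def tray_tool(x,z,a,h,yaw=YAW,c=C):
    "tool pose for tray origin crate x,z (m), tilt a, TCP h above underside"
    X=x-np.sin(a)*h;Z=z+np.cos(a)*h
    return np.array([c[0]+X*np.cos(yaw),c[1]+X*np.sin(yaw),Z]),toolR(yaw,a)
E
python3 - <<'E'
from k import *
L={n:dict(np.load(f"{n}0.npz")) for n in("scene","top")}
P=np.vstack([pts(L[n]) for n in L])
for x in np.arange(0,.7,.1):
    print(round(x,1),[(round(float(y),1),round(float(np.percentile(Q[:,2],99)),2)) for y in np.arange(-.7,.5,.1) if len(Q:=P[(abs(P[:,0]-x-.05)<.05)&(abs(P[:,1]-y-.05)<.05)])>5])
# grip check: hand-board top points in tray frame
t=np.array([.482+.0125*np.cos(YAW),.040+.0125*np.sin(YAW),.031,YAW,-.31])
for n in L:
    X=pts(L[n],np.load(f"m_{n}_tray.npy"));Y=tf(t,X);hb=Y[(Y[:,2]>.085)]
    print(n,len(hb),np.round(np.percentile(hb,[3,50,97],axis=0),4).tolist())
    r=Y[(abs(Y[:,2]-.06)<.006)];print(np.round(np.percentile(r,[2,50,98],axis=0),4).tolist())
# board: fit yaw by top-colour edges in both
for n in L:
    q=L[n];hsv=cv2.cvtColor(q["color"],cv2.COLOR_BGR2HSV)
    v,u=np.indices(q["depth"].shape);X=pts(q);ok=q["depth"]>0
    m=np.zeros(ok.shape,bool);m[ok]=(abs(X[:,0]-.52)<.16)&(abs(X[:,1]-.355)<.11)&(X[:,2]<.022)
    m&=(hsv[...,1]>60)
    m=cv2.morphologyEx(m.astype(np.uint8),cv2.MORPH_OPEN,np.ones((3,3)))
    k,lab,st,_=cv2.connectedComponentsWithStats(m);m=lab==1+st[1:,4].argmax()
    # intersect pixel rays with z=.012
    Rm=np.array(q["R"]);c=-Rm.T@q["t"];d=np.c_[(u[m]-q["cx"])/q["fx"],(v[m]-q["cy"])/q["fy"],np.ones(m.sum())]@Rm
    G=c+d*((.012-c[2])/d[:,2])[:,None];print(n,m.sum(),cv2.minAreaRect((G[:,:2]*1000).astype(np.float32)))
w=np.array([.46,.036,.30])
p,R=cur();rows([(p+[0,0,.10],R),(np.array([.45,.03,.33]),toolR(YAW,0)),tray_tool(.0125,.031,.31,.168)],[3,22,7])
E
```

```text
0.0 [(-0.7, -0.89), (-0.6, 0.12), (-0.5, -0.89), (-0.3, 0.66), (-0.2, 0.69), (-0.1, 0.72), (-0.0, 0.72), (0.1, 0.01), (0.2, -0.89), (0.3, -0.89), (0.4, -0.89)]
0.1 [(-0.6, 0.26), (-0.5, 0.55), (-0.4, 0.63), (-0.3, 0.65), (-0.2, 0.68), (-0.1, 0.72), (-0.0, 0.72), (0.1, 0.0), (0.2, -0.89)]
0.2 [(-0.4, 0.0), (-0.3, 0.14), (-0.2, 0.14), (-0.1, 0.69), (-0.0, 0.72), (0.1, 0.01), (0.2, 0.0), (0.3, 0.0), (0.4, 0.01)]
0.3 [(-0.4, 0.0), (-0.3, 0.15), (-0.2, 0.15), (-0.1, 0.11), (-0.0, 0.11), (0.1, 0.06), (0.2, 0.06), (0.3, 0.01), (0.4, 0.02)]
0.4 [(-0.4, 0.0), (-0.3, 0.11), (-0.2, 0.11), (-0.1, 0.11), (-0.0, 0.14), (0.1, 0.05), (0.2, 0.02), (0.3, 0.02), (0.4, 0.05)]
0.5 [(-0.4, 0.0), (-0.3, 0.04), (-0.2, 0.04), (-0.1, 0.11), (-0.0, 0.13), (0.1, 0.11), (0.2, 0.02), (0.3, 0.02), (0.4, 0.05)]
0.6 [(-0.4, 0.03), (-0.3, 0.09), (-0.2, 0.1), (-0.1, 0.66), (-0.0, 0.66), (0.1, 0.66), (0.2, 0.69), (0.3, 0.73), (0.4, 0.77)]
scene 177 [[-0.0675, -0.0019, 0.0861], [-0.0049, 0.006, 0.0984], [0.0411, 0.0616, 0.1065]]
[[-0.0627, -0.0425, 0.0542], [0.0136, 0.0089, 0.0596], [0.0728, 0.0502, 0.0652]]
top 223 [[-
[... 1065 characters left out ...]
87, -2.56, 0.01, 0.0, -0.0, 0.004]
[8.54, 1.86, -2.57, 0.01, 0.0, -0.0, 0.004]
[8.54, 1.85, -2.58, 0.01, 0.0, -0.0, 0.004]
[8.54, 1.84, -2.58, 0.01, 0.0, -0.0, 0.004]
[8.54, 1.83, -2.59, 0.01, 0.0, -0.0, 0.004]
[8.54, 1.82, -2.6, 0.01, 0.0, -0.0, 0.004]
[8.54, 1.8, -2.61, 0.01, 0.0, -0.0, 0.004]
[8.54, 1.79, -2.62, 0.01, 0.0, -0.0, 0.004]
[8.54, 1.78, -2.62, 0.01, 0.0, -0.0, 0.004]
[8.54, -0.08, -0.07, 1.99, -0.0, 0.044, -0.0]
[8.54, -0.17, -0.07, 1.98, -0.0, 0.044, 0.0]
[8.54, -0.25, -0.07, 1.97, -0.0, 0.044, -0.0]
[8.54, -0.34, -0.07, 1.96, 0.0, 0.044, -0.0]
[8.54, -0.43, -0.07, 1.94, -0.0, 0.044, 0.0]
[8.54, -0.51, -0.07, 1.92, -0.0, 0.044, 0.0]
[8.54, -0.6, -0.07, 1.9, -0.0, 0.044, -0.0]
```

Emit:
{"method": "jog_arm", "body": {
  "moves": [
    [[8.54,0,0,-3.33,0,0,0],[8.54,0,0,-3.33,0,0,0],[8.54,0,0,-3.33,0,0,0],[8.54,2.0,-2.46,0,0,0,0.004],[8.54,2.0,-2.46,0,0,0,0.004],[8.54,2.0,-2.46,0,0,0,0.004],[8.54,2.0,-2.48,0,0,0,0.004],[8.54,1.97,-2.49,0,0,0,0.004],[8.54,1.96,-2.49,0,0,0,0.004],[8.54,1.95,-2.5,0,0,0,0.004],[8.54,1.94,-2.51,0,0,0,0.004],[8.54,1.93,-2.52,0,0,0,0.004],[8.54,1.92,-2.53,0,0,0,0.004],[8.54,1.9,-2.54,0,0,0,0.004],[8.54,1.89,-2.54,0,0,0,0.004],[8.54,1.88,-2.55,0,0,0,0.004],[8.54,1.87,-2.56,0,0,0,0.004],[8.54,1.86,-2.57,0,0,0,0.004],[8.54,1.85,-2.58,0,0,0,0.004],[8.54,1.84,-2.58,0,0,0,0.004]]
  ]
}}

```text
time: 2.47
tool_pos: [0.3831, -0.112, 0.3316]
tool_rot: [0.0, 0.996, 0.095, 0.001]
contact_force: [0.1, -0.3, 0.3]
gripper_width: 0.998
grasp_force: 0.0
```

```bash
python3 - <<'E'
from k import *
s=state();print(s["time"],s["tool_pos"],s["joint_pos"],s["contact_force"])
rows([(np.array([.45,.03,.33]),toolR(YAW,0)),tray_tool(.0125,.031,.31,.168)],[6,10])
E
```

```text
2.4667 [ 0.38310886 -0.11201331  0.33155767] [-4.71424487e-01 -5.57027229e-01  1.95417484e+00 -1.45924831e-05
  1.74318536e+00  9.09917912e-01] [ 0.0794267  -0.32262147  0.27560321]
[8.54, 1.54, -2.11, 0.03, 0.0, -0.0, 0.004]
[8.54, 1.53, -2.12, 0.03, 0.0, -0.0, 0.004]
[8.54, 1.52, -2.13, 0.03, 0.0, -0.0, 0.004]
[8.54, 1.51, -2.14, 0.03, 0.0, -0.0, 0.004]
[8.54, 1.5, -2.14, 0.03, 0.0, -0.0, 0.004]
[8.54, 1.49, -2.15, 0.03, 0.0, -0.0, 0.004]
[8.54, -0.06, -0.05, 1.39, -0.0, 0.031, 0.0]
[8.54, -0.1, -0.05, 1.39, -0.0, 0.031, 0.0]
[8.54, -0.14, -0.05, 1.38, -0.0, 0.031, 0.0]
[8.54, -0.18, -0.05, 1.38, -0.0, 0.031, -0.0]
[8.54, -0.23, -0.05, 1.37, 0.0, 0.031, 0.0]
[8.54, -0.27, -0.05, 1.36, -0.0, 0.031, -0.0]
[8.54, -0.31, -0.05, 1.36, 0.0, 0.031, 0.0]
[8.54, -0.35, -0.05, 1.35, -0.0, 0.031, -0.0]
[8.54, -0.4, -0.05, 1.33, -0.0, 0.031, 0.0]
[8.54, -0.44, -0.05, 1.32, -0.0, 0.031, 0.0]
```

Emit:
{"method": "jog_arm", "body": {
  "moves": [
    [[8.54,1.54,-2.11,0.03,0,0,0.004],[8.54,1.53,-2.12,0.03,0,0,0.004],[8.54,1.52,-2.13,0.03,0,0,0.004],[8.54,1.51,-2.14,0.03,0,0,0.004],[8.54,1.5,-2.14,0.03,0,0,0.004],[8.54,1.49,-2.15,0.03,0,0,0.004],[8.54,-0.06,-0.05,1.39,0,0.031,0],[8.54,-0.1,-0.05,1.39,0,0.031,0],[8.54,-0.14,-0.05,1.38,0,0.031,0],[8.54,-0.18,-0.05,1.38,0,0.031,0],[8.54,-0.23,-0.05,1.37,0,0.031,0],[8.54,-0.27,-0.05,1.36,0,0.031,0],[8.54,-0.31,-0.05,1.36,0,0.031,0],[8.54,-0.35,-0.05,1.35,0,0.031,0],[8.54,-0.4,-0.05,1.33,0,0.031,0],[8.54,-0.44,-0.05,1.32,0,0.031,0],[8.54,0,0,0,0,0,0],[8.54,0,0,0,0,0,0]]
  ]
}}

```text
time: 3.97
tool_pos: [0.4423, 0.0326, 0.1898]
tool_rot: [-0.013, 0.985, 0.082, 0.153]
contact_force: [0.2, 0.0, 1.0]
gripper_width: 0.999
grasp_force: 0.0
```

```bash
python3 - <<'E'
from k import *
s=state();print(s["time"],s["tool_pos"],s["joint_pos"],s["contact_force"])
P,R=cur();T,Q=tray_tool(.0125,.031,.31,.168);print((P-T)*1000,(R.inv()*Q).as_rotvec())
rows([tray_tool(.0125,.031,.31,.069)],[10])
a=grab_frame("scene")["color"];b=grab_frame("top")["color"]
o=np.hstack([cv2.resize(a[90:240,220:370],(400,400),interpolation=2),cv2.resize(b[140:260,260:380],(400,400),interpolation=2)])
cv2.imwrite("pics/v2.png",o)
E
```

```text
3.9667 [0.44234134 0.03257773 0.18979881] [-0.15658077 -0.63569908  2.25472824  0.10248655  1.23086978  1.22873055] [0.20900695 0.01304235 1.01164169]
[-1.41930749 -1.1530981  -1.19323067] [-0.00130153  0.00158958  0.00278715]
[8.54, 0.02, -0.01, 0.98, -0.0, 0.0, 0.0]
[8.54, 0.02, -0.01, 0.98, -0.0, 0.0, 0.0]
[8.54, 0.02, -0.01, 0.98, -0.0, 0.0, 0.0]
[8.54, 0.02, -0.01, 0.98, -0.0, 0.0, 0.0]
[8.54, 0.02, -0.01, 0.98, -0.0, 0.0, 0.0]
[8.54, 0.02, -0.01, 0.98, -0.0, 0.0, 0.0]
[8.54, 0.02, -0.01, 0.98, -0.0, 0.0, 0.0]
[8.54, 0.02, -0.01, 0.98, -0.0, 0.0, 0.0]
[8.54, 0.02, -0.01, 0.98, -0.0, 0.0, 0.0]
[8.54, 0.02, -0.01, 0.98, -0.0, 0.0, 0.0]
```

View pics/v2.png

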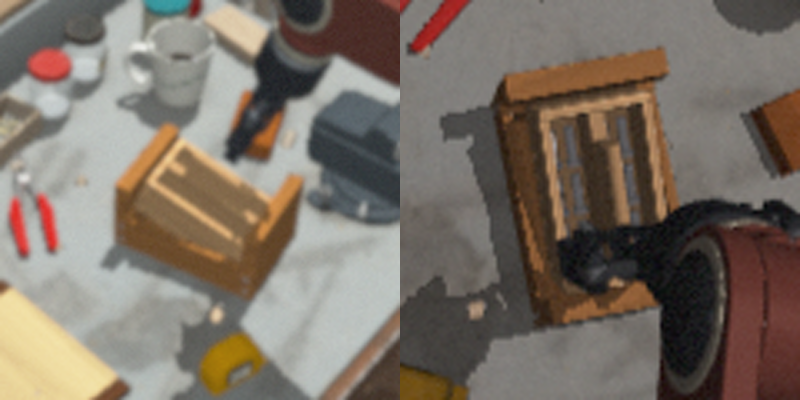

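Emit:
{"method": "jog_arm", "body": {
  "moves": [
    [[8.54,0.02,-0.01,0.98,0,0,0.001],[8.54,0.02,-0.01,0.98,0,0,0],[8.54,0.02,-0.01,0.98,0,0,0.001],[8.54,0.02,-0.01,0.98,0,0,0],[8.54,0.02,-0.01,0.98,0,0,0],[8.54,0.02,-0.01,0.98,0,0,0],[8.54,0.02,-0.01,0.98,0,0,0],[8.54,0.02,-0.01,0.98,0,0,0],[8.54,0.02,-0.01,0.98,0,0,0],[8.54,0.02,-0.01,0.9,0,0,0],[8.54,0,0,0,0,0,0],[8.54,0,0,0,0,0,0]]
  ]
}}

```text
time: 5.07
tool_pos: [0.4736, 0.0388, 0.0976]
tool_rot: [-0.013, 0.985, 0.081, 0.153]
contact_force: [0.2, 0.2, 0.3]
gripper_width: 0.997
grasp_force: 0.0
```

```bash
python3 - <<'E'
from k import *
P,R=cur();T,Q=tray_tool(.0125,.031,.31,.069);print(R.inv().apply(P-T)*1000,(R.inv()*Q).as_rotvec())
a=grab_frame("scene")["color"];b=grab_frame("top")["color"]
o=np.hstack([cv2.resize(a[120:220,250:350],(400,400),interpolation=2),cv2.resize(b[150:250,270:370],(400,400),interpolation=2)])
cv2.imwrite("pics/v3.png",o)
E
```

```text
[ 0.37128128 -0.21054891 -0.84794839] [-0.00149288  0.00157958  0.00106337]
```

View pics/v3.png

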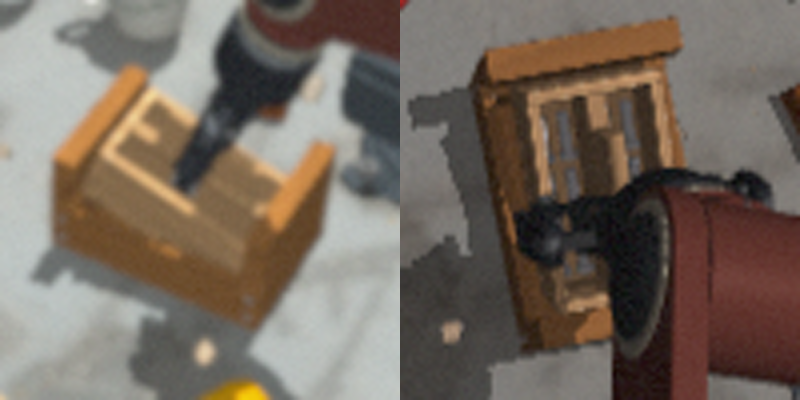

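Emit:
{"method": "jog_arm", "body": {
  "moves": [
    [[0,0,0,0,0,0,0],[0,0,0,0,0,0,0],[0,0,0,0,0,0,0],[0,0,0,0,0,0,0],[0,0,0,0,0,0,0],[0,0,0,0,0,0,0],[0,0,0,0,0,0,0],[0,0,0,0,0,0,0],[0,0,0,0,0,0,0],[0,0,0,0,0,0,0],[0,0,0,0,0,0,0],[0,0,0,0,0,0,0]]
  ]
}}

```text
time: 6.17
tool_pos: [0.4739, 0.0386, 0.0985]
tool_rot: [-0.013, 0.985, 0.081, 0.154]
contact_force: [-0.6, -1.8, -0.0]
gripper_width: 0.135
grasp_force: 62.1
```

```bash
cat > path.py <<'E'
from k import *
def tp(xr,zr,a,h=.070): return tray_tool((xr-75*np.cos(a))/1000,(zr-75*np.sin(a))/1000,a,h)
W=[(84,55,.31),(83.2,55,.25),(82,55,.2),(80.5,55,.15),(78.9,55,.1),(77,55,.05),(75,55,0)]
E
python3 - <<'E'
from path import *
rows([tp(*w) for w in W],[2,6,5,5,5,5,5],start=tp(84,53.9,.31),grip=0)
E
```

```text
[0.0, 0.02, 0.0, -0.05, 0.0, 0.0, 0.0]
[0.0, 0.02, 0.0, -0.05, 0.0, 0.0, 0.0]
[0.0, 0.06, -0.0, -0.08, 0.0, -0.01, 0.0]
[0.0, 0.06, 0.0, -0.08, -0.0, -0.01, 0.0]
[0.0, 0.06, 0.0, -0.08, 0.0, -0.01, -0.0]
[0.0, 0.06, -0.0, -0.08, 0.0, -0.01, -0.0]
[0.0, 0.06, 0.0, -0.08, -0.0, -0.01, -0.0]
[0.0, 0.06, -0.0, -0.08, 0.0, -0.01, -0.0]
[0.0, 0.05, -0.0, -0.08, 0.0, -0.01, 0.0]
[0.0, 0.05, -0.0, -0.08, -0.0, -0.01, 0.0]
[0.0, 0.05, 0.0, -0.08, 0.0, -0.01, -0.0]
[0.0, 0.05, -0.0, -0.08, -0.0, -0.01, 0.0]
[0.0, 0.05, -0.0, -0.08, -0.0, -0.01, 0.0]
[0.0, 0.04, -0.0, -0.08, 0.0, -0.01, 0.0]
[0.0, 0.04, 0.0, -0.08, 0.0, -0.01, 0.0]
[0.0, 0.04, -0.0, -0.08, 0.0, -0.01, 0.0]
[0.0, 0.04, 0.0, -0.08, 0.0, -0.01, 0.0]
[0.0, 0.04, -0.0, -0.08, -0.0, -0.01, 0.0]
[0.0, 0.04, -0.0, -0.08, 0.0, -0.01, -0.0]
[0.0, 0.04, -0.0, -0.08, -0.0, -0.01, -0.0]
[0.0, 0.04, 0.0, -0.08, 0.0, -0.01, 0.0]
[0.0, 0.04, -0.0, -0.08, -0.0, -0.01, -0.0]
[0.0, 0.04, -0.0, -0.08, 0.0, -0.01, 0.0]
[0.0, 0.03, -0.0, -0.08, -0.0, -0.01, 0.0]
[0.0, 0.03, 0.0, -0.08, -0.0, -0.01, 0.0]
[0.0, 0.03, 0.0, -0.08, 0.0, -0.01, 0.0]
[0.0, 0.03, 0.0, -0.08, 0.0, -0.01, 0.0]
[0.0, 0.03, -0.0, -0.08, -0.0, -0.01, 0.0]
[0.0, 0.03, 0.0, -0.08, 0.0, -0.01, -0.0]
[0.0, 0.03, 0.0, -0.08, -0.0, -0.01, 0.0]
[0.0, 0.03, -0.0, -0.08, -0.0, -0.01, -0.0]
[0.0, 0.03, 0.0, -0.08, 0.0, -0.01, 0.0]
[0.0, 0.03, 0.0, -0.08, 0.0, -0.01, 0.0]
```

Emit:
{"method": "jog_arm", "body": {
  "moves": [
    [[0,0.02,0,-0.05,0,0,0],[0,0.02,0,-0.05,0,0,0],[0,0.06,0,-0.08,0,-0.01,0],[0,0.06,0,-0.08,0,-0.01,0],[0,0.06,0,-0.08,0,-0.01,0],[0,0.06,0,-0.08,0,-0.01,0],[0,0.06,0,-0.08,0,-0.01,0],[0,0.06,0,-0.08,0,-0.01,0],[0,0,0,0,0,0,0],[0,0,0,0,0,0,0]]
  ]
}}

```text
time: 7.0
tool_pos: [0.4763, 0.0392, 0.1053]
tool_rot: [-0.011, 0.989, 0.081, 0.124]
contact_force: [-0.1, 0.6, -3.9]
gripper_width: 0.132
grasp_force: 61.6
```

```bash
cat > chk.py <<'E'
from path import *
import sys
w=W[int(sys.argv[1])];P,R=cur();T,Q=tp(*w);s=state()
print("tool-frame err mm",np.round(R.inv().apply(P-T)*1000,2),"rot",np.round((Q.inv()*R).as_rotvec(),4),"F",np.round(R.inv().apply(s["contact_force"]),1),np.round(s["contact_force"],1),"M",np.round(s["ft_torque"],2))
E
python3 chk.py 1
```

```text
tool-frame err mm [ 1.28 -0.08 -0.79] rot [ 0.001   0.     -0.0014] F [-1.  -0.6  3.8] [-0.1  0.6 -3.9] M [-0.07  0.27  0.02]
```

Emit:
{"method": "jog_arm", "body": {
  "moves": [
    [[0,0.05,0,-0.08,0,-0.01,0],[0,0.05,0,-0.08,0,-0.01,0],[0,0.05,0,-0.08,0,-0.01,0],[0,0.05,0,-0.08,0,-0.01,0],[0,0.05,0,-0.08,0,-0.01,0],[0,0,0,0,0,0,0]]
  ]
}}

```text
time: 7.5
tool_pos: [0.4782, 0.0394, 0.1102]
tool_rot: [-0.008, 0.992, 0.081, 0.1]
contact_force: [0.0, 0.5, -3.5]
gripper_width: 0.132
grasp_force: 61.6
```

```bash
python3 chk.py 2
```

```text
tool-frame err mm [ 1.87  0.03 -1.15] rot [ 0.0007  0.0003 -0.0013] F [-0.6 -0.5  3.4] [ 0.   0.5 -3.5] M [-0.08  0.22 -0.01]
```

```bash
cat > nxt.py <<'E'
from path import *
import sys
b=np.array([.0009,0,-.0006])
i,n=int(sys.argv[1]),int(sys.argv[2]);T,Q=tp(*W[i]);rows([(T+Q.apply(b),Q)],[n],grip=0)
E
python3 nxt.py 3 6
```

```text
[0.0, 0.02, -0.0, -0.06, -0.0, -0.008, 0.0]
[0.0, 0.02, -0.0, -0.06, -0.0, -0.008, 0.0]
[0.0, 0.02, -0.0, -0.06, -0.0, -0.008, 0.0]
[0.0, 0.02, -0.0, -0.06, -0.0, -0.008, 0.0]
[0.0, 0.02, -0.0, -0.06, -0.0, -0.008, 0.0]
[0.0, 0.02, -0.0, -0.06, -0.0, -0.008, 0.0]
```

Emit:
{"method": "jog_arm", "body": {
  "moves": [
    [[0,-0.08,0,0.02,0,0,0],[0,0.03,0,-0.06,0,-0.008,0],[0,0.03,0,-0.06,0,-0.008,0],[0,0.04,0,-0.06,0,-0.008,0],[0,0.03,0,-0.07,0,-0.009,0],[0,0.04,0,-0.06,0,-0.008,0],[0,0.03,0,-0.07,0,-0.009,0],[0,0,0,0,0,0,0]]
  ]
}}

```text
time: 8.17
tool_pos: [0.4786, 0.0394, 0.1138]
tool_rot: [-0.006, 0.994, 0.082, 0.075]
contact_force: [0.6, -0.2, -3.0]
gripper_width: 0.131
grasp_force: 61.6
```

```bash
python3 chk.py 3; python3 nxt.py 5 12
```

```text
tool-frame err mm [ 0.8  -0.   -0.64] rot [ 0.0007  0.0001 -0.0014] F [0.1 0.3 3. ] [ 0.6 -0.2 -3. ] M [-0.01  0.23 -0.02]
[0.0, 0.03, 0.0, -0.06, -0.0, -0.008, 0.0]
[0.0, 0.03, 0.0, -0.06, -0.0, -0.008, 0.0]
[0.0, 0.03, 0.0, -0.06, -0.0, -0.008, 0.0]
[0.0, 0.03, 0.0, -0.06, -0.0, -0.008, 0.0]
[0.0, 0.03, 0.0, -0.06, -0.0, -0.008, 0.0]
[0.0, 0.03, 0.0, -0.06, -0.0, -0.008, 0.0]
[0.0, 0.03, 0.0, -0.06, -0.0, -0.008, 0.0]
[0.0, 0.03, 0.0, -0.06, -0.0, -0.008, 0.0]
[0.0, 0.03, 0.0, -0.06, -0.0, -0.008, 0.0]
[0.0, 0.03, 0.0, -0.07, -0.0, -0.008, 0.0]
[0.0, 0.03, 0.0, -0.07, -0.0, -0.008, 0.0]
[0.0, 0.03, 0.0, -0.07, -0.0, -0.008, 0.0]
```

Exactly on path with no contact. On to tilt 0.05.

Emit:
{"method": "jog_arm", "body": {
  "moves": [
    [[0,0.03,0,-0.06,0,-0.008,0],[0,0.03,0,-0.06,0,-0.009,0],[0,0.03,0,-0.06,0,-0.008,0],[0,0.03,0,-0.06,0,-0.008,0],[0,0.03,0,-0.07,0,-0.009,0],[0,0.03,0,-0.06,0,-0.008,0],[0,0,0,0,0,0,0]]
  ]
}}

```text
time: 8.75
tool_pos: [0.4799, 0.0397, 0.1176]
tool_rot: [-0.004, 0.995, 0.082, 0.05]
contact_force: [-0.2, 0.2, -2.2]
gripper_width: 0.128
grasp_force: 61.5
```

Emit:
{"method": "jog_arm", "body": {
  "moves": [
    [[0,0.03,0,-0.06,0,-0.008,0],[0,0.03,0,-0.06,0,-0.009,0],[0,0.03,0,-0.07,0,-0.008,0],[0,0.02,0,-0.06,0,-0.008,0],[0,0.03,0,-0.07,0,-0.009,0],[0,0.03,0,-0.07,0,-0.008,0],[0,0,0,0,0,0,0]]
  ]
}}

```text
time: 9.33
tool_pos: [0.4813, 0.0399, 0.1216]
tool_rot: [-0.002, 0.996, 0.082, 0.025]
contact_force: [0.4, 0.3, -3.9]
gripper_width: 0.131
grasp_force: 61.5
```

```bash
python3 chk.py 5; python3 nxt.py 6 6
```

```text
tool-frame err mm [ 0.68  0.01 -0.42] rot [ 0.0005  0.0001 -0.0014] F [ 0.2 -0.2  3.9] [ 0.4  0.3 -3.9] M [0.03 0.1  0.03]
[0.0, 0.03, -0.0, -0.06, -0.0, -0.008, 0.0]
[0.0, 0.03, -0.0, -0.07, -0.0, -0.008, 0.0]
[0.0, 0.03, -0.0, -0.07, -0.0, -0.008, 0.0]
[0.0, 0.03, -0.0, -0.07, -0.0, -0.008, 0.0]
[0.0, 0.03, -0.0, -0.07, -0.0, -0.008, 0.0]
[0.0, 0.03, -0.0, -0.07, -0.0, -0.008, 0.0]
```

Emit:
{"method": "jog_arm", "body": {
  "moves": [
    [[0,0.03,0,-0.07,0,-0.008,0],[0,0.02,0,-0.06,0,-0.009,0],[0,0.02,0,-0.07,0,-0.008,0],[0,0.02,0,-0.07,0,-0.008,0],[0,0.02,0,-0.07,0,-0.009,0],[0,0.02,0,-0.07,0,-0.008,0],[0,0,0,0,0,0,0],[0,0,0,0,0,0,0]]
  ]
}}

```text
time: 10.0
tool_pos: [0.4821, 0.0401, 0.1254]
tool_rot: [-0.0, 0.997, 0.082, -0.0]
contact_force: [0.5, 0.3, -3.5]
gripper_width: 0.13
grasp_force: 61.5
```

```bash
python3 chk.py 6; python3 - <<'E'
from path import *
o=[]
for n in("scene","top"):
    p=grab_frame(n);r=regions_of("tray",p);
    if r:
        X=pts(p,r[0]["pixels"]);x,f=fit("tray",X,[.482,.04,.055,YAW,0],(0,1,2,3,4));print(n,r[0]["p"],len(X),np.round(x,4),round(f,3))
    c=proj(p,np.array([[.482,.04,.1]]))[0].astype(int)
    o.append(cv2.resize(p["color"][c[1]-45:c[1]+45,c[0]-45:c[0]+45],(400,400),interpolation=2))
cv2.imwrite("pics/v4.png",np.hstack(o))
E
```

```text
tool-frame err mm [ 0.1  -0.05 -0.45] rot [ 0.0006 -0.0001 -0.0014] F [ 0.5 -0.2  3.5] [ 0.5  0.3 -3.5] M [-0.01 -0.01  0.05]
scene 0.83 1272 [ 0.4799  0.043   0.0547  0.1636 -0.0007] 0.306
top 0.94 792 [0.48   0.0393 0.063  0.1643 0.0062] 0.155
```

View pics/v4.png

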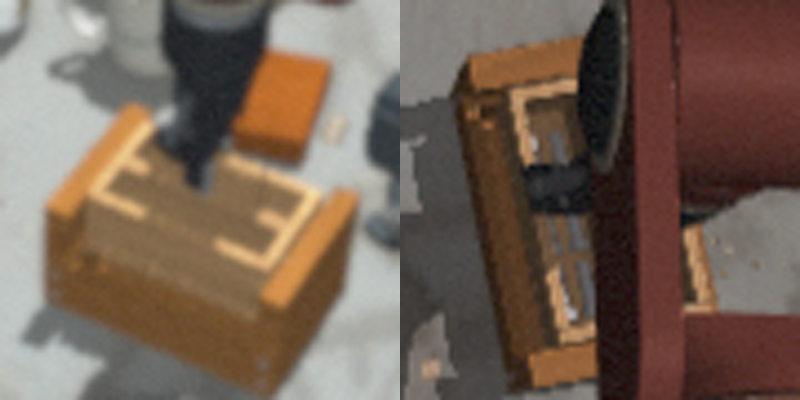

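Emit:
{"method": "jog_arm", "body": {
  "moves": [
    [[0,0.03,0,-0.1,0,0,0],[0,0.02,0,-0.2,0,0,0],[0,0,0,-0.3,0,0,0],[0,0,0,-0.4,0,0,0],[0,0,0,-0.4,0,0,0],[0,0,0,0,0,0,0]]
  ]
}}

```text
time: 10.7
tool_pos: [0.4833, 0.0401, 0.1409]
tool_rot: [-0.0, 0.997, 0.082, 0.001]
contact_force: [1.2, 1.0, -3.1]
gripper_width: 0.135
grasp_force: 61.5
```

Emit:
{"method": "jog_arm", "body": {
  "moves": [
    [[0,0,0,-0.4,0,0,0],[0,0,0,-0.5,0,0,0],[0,0,0,-0.5,0,0,0],[0,0,0,-0.5,0,0,0],[0,0,0,-0.5,0,0,0],[0,0,0,0,0,0,0]]
  ]
}}

```text
time: 11.2
tool_pos: [0.4834, 0.0401, 0.1651]
tool_rot: [-0.0, 0.997, 0.082, 0.001]
contact_force: [0.7, -0.7, -2.3]
gripper_width: 0.129
grasp_force: 61.6
```

Emit:
{"method": "jog_arm", "body": {
  "moves": [
    [[0,0,0,-0.5,0,0,0],[0,0,0,-0.7,0,0,0],[0,0,0,-0.7,0,0,0],[0,0,0,-0.7,0,0,0],[0,0,0,-0.8,0,0,0],[0,0,0,-0.8,0,0,0],[0,0,0,-0.8,0,0,0],[0,0,0,-0.8,0,0,0],[0,0,0,-0.6,0,0,0],[0,0,0,0,0,0,0],[0,0,0,0,0,0,0]]
  ]
}}

```text
time: 12.12
tool_pos: [0.4827, 0.0401, 0.2279]
tool_rot: [-0.0, 0.997, 0.082, 0.0]
contact_force: [-0.5, -0.2, -3.6]
gripper_width: 0.131
grasp_force: 61.6
```

```bash
python3 - <<'E'
from k import *
P,R=cur();print(P,(toolR(YAW,0).inv()*R).as_rotvec(),state()["contact_force"])
for n in("scene","top"):
    p=grab_frame(n);r=regions_of("tray",p)
    X=pts(p,r[0]["pixels"]);x,f=fit("tray",X,[P[0],P[1],P[2]-.07,YAW,0],(0,1,2,3,4));print(n,r[0]["p"],len(X),np.round(x,4),round(f,3))
    r=regions_of("board",p)
    for q in r[:1]:
        X=pts(p,q["pixels"]);X=X[abs(X[:,2]-.012)<.006];print("board",q["p"],len(X),cv2.minAreaRect((X[:,:2]*1000).astype(np.float32)))
B=np.array([.5236,.3525])
rows([(np.array([*B,P[2]]),toolR(-.105,0))],[18],grip=0)
E
```

```text
[0.48272689 0.0400599  0.22793941] [ 0.0003973   0.00086474 -0.00137596] [-0.49025631 -0.18546418 -3.58464596]
scene 0.59 1610 [ 0.4803  0.0429  0.1579  0.1671 -0.0016] 0.29
board 0.82 2782 ((523.4681396484375, 353.04107666015625), (154.3430938720703, 233.54742431640625), 84.12745666503906)
top 0.96 1105 [0.4797 0.0393 0.1642 0.1629 0.0028] 0.196
board 0.85 4045 ((524.0846557617188, 349.600341796875), (150.30340576171875, 229.64068603515625), 84.11186981201172)
[0.0, 0.51, -1.67, -0.01, -0.0, 0.0, 0.015]
[0.0, 0.49, -1.68, -0.01, -0.0, 0.0, 0.015]
[0.0, 0.46, -1.69, -0.01, -0.0, 0.0, 0.015]
[0.0, 0.43, -1.7, -0.01, -0.0, 0.0, 0.015]
[0.0, 0.41, -1.7, -0.01, -0.0, 0.0, 0.015]
[0.0, 0.38, -1.71, -0.01, -0.0, 0.0, 0.015]
[0.0, 0.36, -1.71, -0.01, -0.0, 0.0, 0.015]
[0.0, 0.33, -1.72, -0.01, -0.0, 0.0, 0.015]
[0.0, 0.31, -1.72, -0.01, -0.0, 0.0, 0.015]
[0.0, 0.28, -1.73, -0.01, -0.0, 0.0, 0.015]
[0.0, 0.26, -1.73, -0.01, -0.0, 0.0, 0.015]
[0.0, 0.23, -1.74, -0.01, -0.0, 0.0, 0.015]
[0.0, 0.2, -1.74, -0.01, -0.0, 0.0, 0.015]
[0.0, 0.18, -1.74, -0.01, -0.0, 0.0, 0.015]
[0.0, 0.15, -1.74, -0.01, -0.0, 0.0, 0.015]
[0.0, 0.13, -1.75, -0.01, -0.0, 0.0, 0.015]
[0.0, 0.1, -1.75, -0.01, -0.0, 0.0, 0.015]
[0.0, 0.07, -1.75, -0.01, -0.0, 0.0, 0.015]
```

Emit:
{"method": "jog_arm", "body": {
  "moves": [
    [[0,0.26,-0.8,0,0,0,0.007],[0,0.5,-1.68,0,0,0,0.015],[0,0.46,-1.69,0,0,0,0.015],[0,0.43,-1.7,0,0,0,0.015],[0,0.41,-1.7,0,0,0,0.015],[0,0.38,-1.71,0,0,0,0.015],[0,0.36,-1.71,0,0,0,0.015],[0,0.33,-1.72,0,0,0,0.015],[0,0.31,-1.72,0,0,0,0.015],[0,0.28,-1.73,0,0,0,0.015],[0,0.26,-1.73,0,0,0,0.015],[0,0.23,-1.74,0,0,0,0.015],[0,0.2,-1.74,0,0,0,0.015],[0,0.18,-1.74,0,0,0,0.015],[0,0.15,-1.74,0,0,0,0.015],[0,0.13,-1.75,0,0,0,0.015],[0,0.1,-1.75,0,0,0,0.015],[0,0.1,-1.4,0,0,0,0.013],[0,0.05,-0.8,0,0,0,0.007],[0,0,0,0,0,0,0]]
  ]
}}

```text
time: 14.08
tool_pos: [0.5218, 0.3499, 0.2272]
tool_rot: [-0.0, 0.999, -0.051, -0.0]
contact_force: [0.4, 0.1, -3.2]
gripper_width: 0.128
grasp_force: 61.6
```

```bash
python3 - <<'E'
from k import *
P,R=cur();Q=toolR(-.104,0);print(P,(Q.inv()*R).as_rotvec(),state()["contact_force"])
o=[]
for n in("scene","top"):
    p=grab_frame(n);r=regions_of("tray",p)
    for q in r[:1]:
        X=pts(p,q["pixels"]);x,f=fit("tray",X,[P[0],P[1],P[2]-.07,-.104,0],(0,1,2,3,4));print(n,q["p"],len(X),np.round(x,4),round(f,3))
rows([(np.array([.525,.3525,P[2]]),Q),(np.array([.525,.3525,.092]),Q)],[3,10],grip=0)
E
```

```text
[0.52178275 0.3498537  0.22718033] [ 0.00085579 -0.00078356 -0.00245822] [ 0.41017594  0.11890003 -3.2349099 ]
scene 0.58 1638 [ 0.5198  0.3527  0.1581 -0.1029 -0.0094] 0.227
top 0.6 413 [ 0.5197  0.3482  0.1651 -0.0944 -0.0042] 0.2
[0.0, 0.08, -0.18, 0.01, -0.0, 0.0, 0.0]
[0.0, 0.08, -0.18, 0.01, -0.0, 0.0, 0.0]
[0.0, 0.08, -0.18, 0.01, -0.0, 0.0, 0.0]
[0.0, 0.0, 0.0, 1.35, 0.0, 0.0, 0.0]
[0.0, 0.0, 0.0, 1.35, 0.0, 0.0, 0.0]
[0.0, 0.0, 0.0, 1.35, 0.0, 0.0, 0.0]
[0.0, 0.0, 0.0, 1.35, 0.0, 0.0, 0.0]
[0.0, 0.0, 0.0, 1.35, 0.0, 0.0, 0.0]
[0.0, 0.0, 0.0, 1.35, 0.0, 0.0, 0.0]
[0.0, 0.0, 0.0, 1.35, 0.0, 0.0, 0.0]
[0.0, 0.0, 0.0, 1.35, 0.0, 0.0, 0.0]
[0.0, 0.0, 0.0, 1.35, 0.0, 0.0, 0.0]
[0.0, 0.0, 0.0, 1.35, 0.0, 0.0, 0.0]
```

Emit:
{"method": "jog_arm", "body": {
  "moves": [
    [[0,0.08,-0.08,0.5,0,0,0],[0,0.08,-0.08,1.3,0,0,0],[0,0.08,-0.04,1.6,0,0,0],[0,0,0,1.8,0,0,0],[0,0,0,1.8,0,0,0],[0,0,0,1.8,0,0,0],[0,0,0,1.6,0,0,0],[0,0,0,1.3,0,0,0],[0,0,0,1.0,0,0,0],[0,0,0,0.7,0,0,0],[0,0,0,0.4,0,0,0],[0,0,0,0,0,0,0],[0,0,0,0,0,0,0]]
  ]
}}

```text
time: 15.37
tool_pos: [0.5251, 0.3502, 0.0902]
tool_rot: [-0.001, 0.999, -0.052, 0.0]
contact_force: [-0.0, -0.9, -2.2]
gripper_width: 0.134
grasp_force: 61.5
```

Emit:
{"method": "jog_arm", "body": {
  "moves": [
    [[0,0,-0.1,0.2,0,0,0],[0,0,0,0.2,0,0,0],[0,0,0,0.1,0,0,0],[0,0,0,0,0,0,0],[0,0,0,0,0,0,0]]
  ]
}}

```text
time: 15.78
tool_pos: [0.5247, 0.351, 0.0847]
tool_rot: [-0.0, 0.999, -0.052, -0.0]
contact_force: [-0.3, 0.9, -3.3]
gripper_width: 0.126
grasp_force: 61.6
```

Emit:
{"method": "jog_arm", "body": {
  "moves": [
    [[0,0,0,0.1,0,0,0],[0,0,0,0.05,0,0,0],[0,0,0,0,0,0,0],[0,0,0,0,0,0,0]]
  ]
}}

```text
time: 16.12
tool_pos: [0.5247, 0.351, 0.083]
tool_rot: [-0.0, 0.999, -0.052, -0.0]
contact_force: [0.2, -0.5, -4.4]
gripper_width: 0.127
grasp_force: 61.6
```

Emit:
{"method": "jog_arm", "body": {
  "moves": [
    [[0,0,0,0.05,0,0,0],[0,0,0,0.05,0,0,0],[0,0,0,0,0,0,0],[0,0,0,0,0,0,0]]
  ]
}}

```text
time: 16.45
tool_pos: [0.5249, 0.351, 0.0825]
tool_rot: [-0.0, 0.999, -0.052, 0.0]
contact_force: [-0.6, -1.3, -0.4]
gripper_width: 0.127
grasp_force: 61.8
```

Emit:
{"method": "jog_arm", "body": {
  "moves": [
    [[0,0,0,0.03,0,0,0],[0,0,0,0.02,0,0,0],[0,0,0,0,0,0,0],[0,0,0,0,0,0,0]]
  ]
}}

```text
time: 16.78
tool_pos: [0.5249, 0.351, 0.0825]
tool_rot: [-0.0, 0.999, -0.052, 0.0]
contact_force: [-4.1, -2.6, 5.8]
gripper_width: 0.13
grasp_force: 62.9
```

```bash
python3 - <<'E'
from k import *
P,R=cur();print(P,(toolR(-.104,0).inv()*R).as_rotvec(),state()["contact_force"])
o=[]
for n in("scene","top"):
    p=grab_frame(n);r=regions_of("tray",p)
    for q in r[:1]:
        X=pts(p,q["pixels"]);x,f=fit("tray",X,[P[0],P[1],.012,-.104,0],(0,1,2,3,4));print(n,q["p"],len(X),np.round(x,4),round(f,3))
    c=proj(p,np.array([[.524,.352,.03]]))[0].astype(int)
    o.append(cv2.resize(p["color"][c[1]-60:c[1]+60,c[0]-60:c[0]+60],(400,400),interpolation=2))
cv2.imwrite("pics/v5.png",np.hstack(o))
E
```

```text
[0.52493338 0.35098394 0.08249201] [ 5.52288974e-04  8.04439731e-05 -8.76809952e-04] [-4.07681648 -2.62267642  5.75523066]
scene 0.83 1445 [ 0.5232  0.3539  0.014  -0.1072 -0.0147] 0.236
top 0.47 60 [ 0.5224  0.3507  0.013  -0.0994 -0.001 ] 0.11
```

View pics/v5.png

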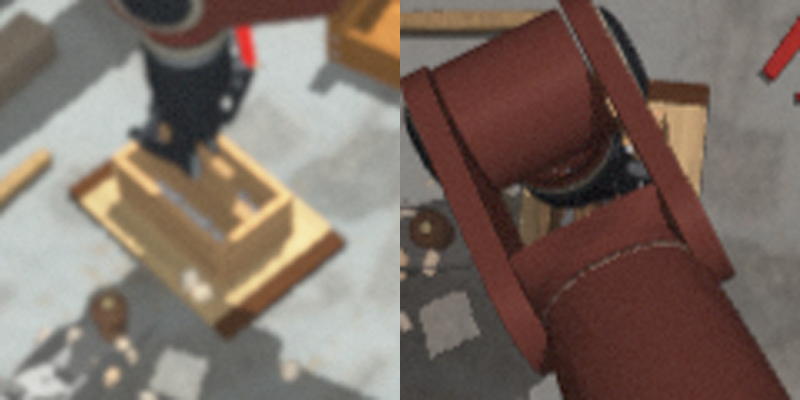

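Emit:
{"method": "jog_arm", "body": {
  "moves": [
    [[1.6,0,0,-0.04,0,0,0],[2.5,0,0,0,0,0,0],[4,0,0,0,0,0,0],[5,0,0,0,0,0,0],[5,0,0,0,0,0,0],[5,0,0,0,0,0,0],[5,0,0,0,0,0,0]]
  ]
}}

```text
time: 17.57
tool_pos: [0.5248, 0.351, 0.0819]
tool_rot: [-0.0, 0.999, -0.052, -0.0]
contact_force: [0.5, 0.7, -0.5]
gripper_width: 0.585
grasp_force: 0.0
```

Emit:
{"method": "jog_arm", "body": {
  "moves": [
    [[5,0,0,-0.5,0,0,0],[5,0,0,-1,0,0,0],[5,0,0,-1.5,0,0,0],[5,0,0,-2,0,0,0],[5,0,0,-2,0,0,0],[5,0,0,-2,0,0,0],[5,0,0,-2,0,0,0],[5,0,0,-2,0,0,0],[5,0,0,-2,0,0,0],[5,-1.5,1.5,-2,0,0,0],[5,-1.5,2.5,0,0,0,0],[5,-1.5,2.5,0,0,0,0],[5,-1.5,2.5,0,0,0,0],[5,-1.5,2.5,0,0,0,0],[5,-1,2.5,0,0,0,0],[5,0,2.5,0,0,0,0],[5,0,2.5,0,0,0,0],[5,0,2,0,0,0,0],[5,0,0,0,0,0,0],[5,0,0,0,0,0,0]]
  ]
}}

```text
time: 19.23
tool_pos: [0.419, 0.1504, 0.2537]
tool_rot: [-0.001, 0.999, -0.053, 0.001]
contact_force: [-0.8, -0.1, 0.2]
gripper_width: 0.588
grasp_force: 0.0
```

```bash
python3 - <<'E'
from k import *
o=[];print(cur()[0],state()["contact_force"])
for n in("scene","top"):
    p=grab_frame(n);r=regions_of("tray",p)
    for q in r[:1]:
        X=pts(p,q["pixels"]);x,f=fit("tray",X,[.523,.352,.012,-.104,0],(0,1,2,3,4));print(n,q["p"],len(X),np.round(x,4),round(f,3))
    c=proj(p,np.array([[.524,.352,.03]]))[0].astype(int)
    o.append(cv2.resize(p["color"][c[1]-60:c[1]+60,c[0]-60:c[0]+60],(400,400),interpolation=2))
cv2.imwrite("pics/v6.png",np.hstack(o))
E
```

```text
[0.41898427 0.15036737 0.25373684] [-0.79136156 -0.14123172  0.17513418]
scene 0.76 1738 [ 5.227e-01  3.541e-01  1.350e-02 -1.001e-01 -3.000e-04] 0.229
top 0.63 2119 [ 0.523   0.3509  0.0201 -0.1029  0.0059] 0.242
```

View pics/v6.png

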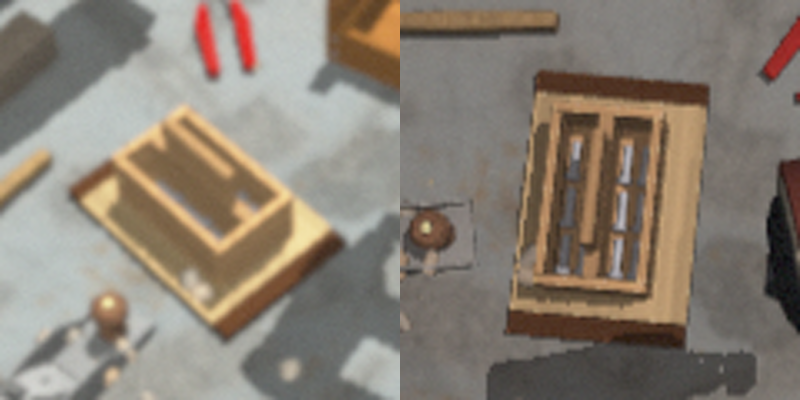

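The pictures show the tray upright and level in the middle of the board. Its yaw is about -0.10, matching the board, and the gripper is clear of everything.

```bash
python3 -c "
from plant import *
print(job_done())"
```

```text
the job is handed in; nothing more can be done
None
```

The tray was turned level and freed with only a few newtons at the wrist, lifted out, and set down upright and in line on the board with no overhang; the job is handed in (verdict not shown).

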